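Set the running play of a bench turntable

TASK

One of the two bench turntables has just been put back together and its knurled brass nut is still standing loose up its thread; the other is already set, sealed with red lacquer and carrying a ring frame. Screw the loose nut down (clockwise) until it bottoms on its washer, then back it off a quarter turn so the plate will spin freely, and finish with the nut still gripped and held still there so that I can lock its grub screw. Leave the sealed nut, and the frame, tray, coaster and hex key, as they are.

Things in the scene. Friction and masses are not known exactly. Their poses are not given: they have to be found in the camera images.
- nut_1_grip (a point): Centre of the knurled head of one turntable's brass nut, on its upright axis, about 110 mm above the bench: the point to grip. Head 44 mm across, 22 mm tall (11 mm above and below this point), free all round; below it a plain neck 34 mm across, 18 mm tall. White paint stripe on the nut's own +x side. The stud stands up to 22 mm above this point.
- nut_2_grip (a point): The same point of the other turntable's nut: same sizes. (On the nut that is already set, a red dab of lacquer bridges nut and stud.)
- nut_1 (a joint): Turn of this nut off its stop, rad: 0 = bottomed on its washer (hard stop). Grows as it is unscrewed, anticlockwise from above, rising 3 mm a turn. The loose nut starts between 3.5 and 6 rad and turns easily (0.12 N m); the nut already set reads about 1.57 and is locked (2 N m).
- nut_2 (a joint): The same for the other nut.
- turntable_1: The turntable that carries nut_1, bolted to the bench; origin at the bench under its axis. Green foot 190 mm across; round grey plate 240 mm across that turns if pushed, its top 66 mm above the bench; on it a boss 60 mm across and 12 mm high, then a washer 44 mm across and 3 mm thick, top at 81 mm, on which the nut's neck bottoms; steel M24 stud up to 132 mm.
- turntable_2: The turntable that carries nut_2, bolted to the bench: the same sizes.
- ring_frame_mid (a point): Middle of a shell-covered ring frame, loose, 220 mm outside, 140 mm inside, 12 mm thick, lying on the plate of the turntable that is already set; this point is the centre of the ring, half-way up. Leave it.
- tray_mid (a point): Middle of a shell-lined tray, loose, 110 x 220 x 26 mm, on the bench beyond the turntables. Leave it.
- coaster_mid (a point): Middle of a round inlaid coaster, loose, 100 mm across, 8 mm thick, on the bench to the left. Leave it.
- hex_key_mid (a point): Middle of the long leg of the L-shaped hex key, loose, 90 mm long, 8 mm thick, flat on the bench to the right. Leave it.
Things that resemble listed ones, but are neither listed nor needed, are in the scene too. What is shaped like the turntable_1 but turquoise is not meant.

How it is judged:
On the way:
1. the loose nut is screwed down until it bottoms (within 0.12 rad of its stop) (value of joint nut_1 below 0.12 rad), for 0.2 s.
At the end, for the whole second after the job is handed in: The once loose nut has bottomed, now stands a quarter turn (1.57 +- 0.30 rad) off its stop, at rest and still gripped (over 8 N). The sealed nut still reads 1.35 to 1.79 rad; frame, tray, coaster and hex key lie within 30 mm of their starts (value of joint nut_1 between 1.27 and 1.87 rad and velocity of joint nut_1 between -0.05 and 0.05 rad/s and contact force between the fingers and nut_1 above 8 N and value of joint nut_2 between 1.35 and 1.79 rad and distance of each of ring_frame_mid, tray_mid, coaster_mid, hex_key_mid from where it was at the start of the episode below 0.03 m); the arm keeps its last pose, push and grip.
It fails at once if the sealed nut is turned (value of joint nut_2 below 1.35 rad or value of joint nut_2 above 1.79 rad).
It fails at once if a bystander is moved by more than 30 mm (distance of any of ring_frame_mid, tray_mid, coaster_mid, hex_key_mid from where it was at the start of the episode above 0.03 m).
It also fails if it takes over 61 s, if anything falls off the work surface, if the arm or the gripper's body presses on something with over 40 N, if the wrist force passes 120 N, or if a joint passes its speed limit or range.

ROBOT

A 6-joint arm with a two-finger parallel gripper is mounted at the origin on the work surface. World frame = base frame: x ahead of the robot, y to its left, z up, the work surface at z = 0. Lengths are in m, angles in rad, forces in N, time in s.
With the tool pointing down it reaches from about 0.25 to 0.725 m from the base axis. Payload 4 kg.
Tool frame: the origin (TCP) lies between the finger pads; the fingertips stand 8 mm ahead of it and the grasp point (between the pads) lies 11 mm behind it; z points along the fingers, y is the direction in which the jaws open and shut (so a half turn about z gives the same grasp; the last joint's range is limited). The gripper opens to 85 mm and grips with 20 to 120 N. Pads are 22 mm wide; open, the fingers measure 114 mm over their backs; the gripper's body (76 mm by 85 mm) begins 54 mm behind the grasp point. The pads swing forward as they close: fully open they stand 13 mm farther back than shut.
Start: joints at [-1.166, 0.241, 0.005, 1.335, 0, 1.571], TCP at [0.197, -0.46, 0.239] pointing down, gripper open.
Joint ranges: [-2.72, 2.72], [-1.05, 1.87], [-1.09, 1.28], [-1.99, 2.15], [-1.42, 1.44], [-3.14, 3.14]. Speed limits (rad/s): [2.79, 2.79, 3.14, 3.14, 3.14, 3.14].

INTERFACE

Orientations are given as a unit quaternion [x, y, z, w].
In Python, from workcell import * gives the robot as it stands.
- The arm moves only by the tool send_rows, never from a script. Its argument "increments" is a list that holds one entry, the list of rows, each a list of 6 numbers: the shift along the tool's x, y, z in units of 50 mm (1.0 is 50 mm), then the turn, a rotation vector about the tool's x, y, z in units of 10 degrees (1.0 is 10 degrees). In form: [[[x, y, z, ax, ay, az], ...]]. A call has 1 to 8 rows; each row shifts and turns the commanded pose from where the row before left it, along the tool's axes as they then stand; what a row does not reach is not made up. A row lasts 1/8 s, in which the tool goes at most 62.5 mm and 10.7 degrees, less where a joint would pass 70% of its speed; a pose out of reach is approached as far as the arm can. A call with a number of a shift or a turn outside -1 to 1 is refused whole. A call with a gripper value outside its range is refused whole. "grip" is the closure, from 0 (fully open) to 1 (shut), set as the call begins (left out, the last holds). The fingers move at their own pace and stop on an object; the grip force is fixed at half the most. Time passes only in rows, so rows that do not move let the fingers close. It gives the time, the measured TCP pose, the force and the opening at its end, in the units of the state.
- get_obs(): the state, without advancing time (a new reading comes with each control period).
- camera(name): name is "scene" or "side" or "wrist"; returns a dict with "color" (384x512x3 uint8, red, green, blue), "z_map" (384x512 float32, m along the optical axis (not along the pixel's ray), 0 where there is no reading), "intrinsics" (3x3 intrinsics, pixels), "dist" ([k1, k2, p1, p2, k3] as OpenCV has them; the pictures are not rectified), "pose" (4x4, takes a point from camera to world coordinates); the wrist camera has in their place "mount" (4x4, takes a point from camera to tool coordinates, whose origin is the TCP and whose axes are the flange's). Camera axes: x right, y down, z forward; pixel columns grow to the right and rows downward; lengths in m; the calibration is good to about 2 mm. A picture is of the moment at which its call begins: read the wrist's pose just before it.
- job_done(): hands the job in, once; it reports no verdict.
The state is a dict: "clock": time; "joint_pos": joint angles; "joint_vel": joint speeds; "tau": joint torques, N m; "eef_pos": TCP position; "tool_rot": TCP orientation; "ft_force": force on the tool from outside, world axes, zero at the start; "ft_torque": the same for the moment, N m; "grip_width": finger opening in m.
Only numpy, scipy, OpenCV 4.12 (cv2) and the standard library are available. Lean on these libraries where they do the work, as an engineer would, in place of code of your own. Each camera call takes 0.05 s, during which the arm holds its last target.

## Working session

There is one attempt and no reset: what is moved stays moved. The work goes in short steps, Python scripts to look and compute and a tool call to move; the robot and the scene stay as the last step left them, time stands still between calls to the robot, and variables do not carry over. Pictures are saved under pics/ and viewed, and the job is handed in when it is done.

Besides the shell and the picture viewer there is one more tool, called after "Call:" by a JSON object that holds its "api" and its "payload". send_rows: Moves the arm, as the interface text tells. Its arguments: {"type":"object","properties":{"increments":{"type":"array"},"grip":{"type":"number"}},"required":["increments"]}

```bash
ls; mkdir -p pics; python3 - <<'E'
from workcell import *
import cv2
print(get_obs())
for n in ["scene","side","wrist"]:
    c=camera(n); cv2.imwrite(f"pics/{n}0.png",c["color"][:,:,::-1])
    print(n,c["intrinsics"].tolist(),c["dist"],c.get("pose",c.get("mount")))
E
```

```text
pics
{'clock': 0.0, 'joint_pos': array([-1.16598634e+00,  2.41438360e-01,  3.69872138e-03,  1.33522803e+00,
       -4.72924853e-06,  1.57078549e+00]), 'joint_vel': array([ 0.00083521, -0.00105596, -0.0006127 ,  0.00149842,  0.0016392 ,
        0.00010026]), 'tau': array([-5.72723766e-04, -3.72315860e+01,  2.52408779e+01,  1.67822727e-02,
       -2.31376298e-04, -3.64970006e-06]), 'eef_pos': array([ 0.19666904, -0.45900166,  0.23839056]), 'tool_rot': array([ 9.79584279e-01,  2.01030999e-01, -2.20558168e-04, -1.06303236e-03]), 'ft_force': array([-0.22198449, -0.05816906,  0.41168552]), 'ft_torque': array([ 0.00668654, -0.01368565,  0.00067899]), 'grip_width': 0.08558636808100319}
scene [[446.2579248794871, 0.0, 263.6378710517655], [0.0, 446.2579248794871, 194.04685993969775], [0.0, 0.0, 1.0]] [-0.02727827  0.          0.          0.          0.        ] [[ 0.25109279  0.50675703 -0.8247119   1.70536474]
 [ 0.96778501 -0.14776952  0.20385373 -0.26761252]
 [-0.01856297 -0.84933002 -0.52753572  0.86089902]
 [ 0.          0.          0.          1.        ]]
side [[440.52177455246147, 0.0, 265.80302681811344], [0.0, 440.52177455246147, 194.14579683607639], [0.0, 0.0, 1.0]] [0.00470782 0.         0.         0.         0.        ] [[ 0.99615611 -0.05713248  0.06639948  0.37554096]
 [-0.08758716 -0.63906139  0.76415249 -1.11220568]
 [-0.00122458 -0.76703091 -0.64160898  1.03743474]
 [ 0.          0.          0.          1.        ]]
wrist [[304.46857887201986, 0.0, 253.20425402523492], [0.0, 304.46857887201986, 188.49746640776485], [0.0, 0.0, 1.0]] [-0.0629278  0.         0.         0.         0.       ] [[ 6.03032220e-04 -9.62825784e-01 -2.70122464e-01  6.81036086e-02]
 [ 9.99999703e-01  4.50739344e-04  6.25821991e-04  4.97846961e-05]
 [-4.80802727e-04 -2.70122761e-01  9.62825770e-01 -1.34106449e-01]
 [ 0.00000000e+00  0.00000000e+00  0.00000000e+00  1.00000000e+00]]
```

View pics/scene0.png

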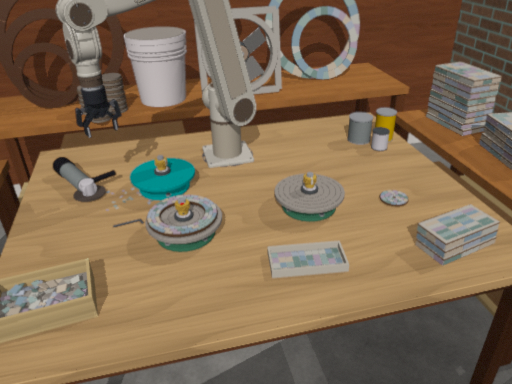

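View pics/side0.png

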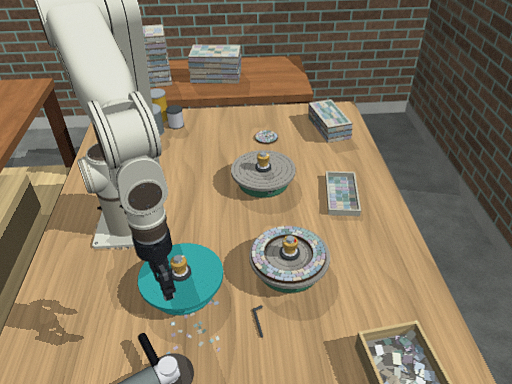

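Candidates in the scene view are the turquoise look-alike (162,165), which is excluded, the framed turntable (183,208), which should be the sealed one, and the bare grey plate with green foot (309,183), which should carry the loose nut. I'll check this in enlarged crops and measure.

```bash
cat > h.py <<'E'
from workcell import *
import cv2,numpy as np
def cast(c,uv,z):
    n=cv2.undistortPoints(np.array(uv,float).reshape(-1,1,2),c["intrinsics"],c["dist"])[:,0]
    P=c["pose"];d=np.c_[n,np.ones(len(n))]@P[:3,:3].T;o=P[:3,3]
    return o+d*((z-o[2])/d[:,2])[:,None]
E
python3 - <<'E'
from h import *
rows=[]
for n,b in [("scene",[(289,165),(163,190),(145,150)]),("side",[(244,145),(270,228),(160,250)])]:
    c=camera(n); im=c["color"][:,:,::-1].copy()
    rows.append(np.hstack([cv2.resize(im[y:y+40,x:x+40],(260,260),interpolation=cv2.INTER_CUBIC) for x,y in b]))
    hsv=cv2.cvtColor(im,cv2.COLOR_BGR2HSV)
    x,y=b[0]
    m=cv2.inRange(hsv,(12,120,90),(35,255,255))[y:y+40,x:x+40]
    v,u=np.nonzero(m); print(n,"brass",u.min()+x,u.max()+x,v.min()+y,v.max()+y,u.mean()+x,v.mean()+y,len(u))
    uc=(u.min()+u.max())/2+x; vc=(v.min()+v.max())/2+y
    for z in(.108,.110,.112,.114): print(z,cast(c,[(uc,vc)],z).round(4))
    Z=c["z_map"];
    vv,uu=np.mgrid[0:384,0:512]
    nn=cv2.undistortPoints(np.c_[uu.ravel(),vv.ravel()].astype(float).reshape(-1,1,2),c["intrinsics"],c["dist"])[:,0]
    p=np.c_[nn,np.ones(len(nn))]*Z.reshape(-1,1); p=p@c["pose"][:3,:3].T+c["pose"][:3,3]
    P=p.reshape(384,512,3)
    k=(abs(P[...,2]-.066)<.006)&(hsv[...,1]<90)&(Z>0)
    w=np.zeros_like(k); w[y-10:y+70,x-40:x+80]=1
    pts=P[k&w]; (cx,cy),r=cv2.minEnclosingCircle(pts[:,:2].astype(np.float32)); print("plate",cx,cy,r,len(pts))
    print("brass depth pts", [P[y:y+40,x:x+40][m>0].min(0).round(3),P[y:y+40,x:x+40][m>0].max(0).round(3)])
cv2.imwrite("pics/crops.png",np.vstack(rows))
E
```

```text
scene brass 292 315 170 187 308.656862745098 180.85294117647058 102
0.108 [[0.4697 0.1777 0.108 ]]
0.11 [[0.473  0.1765 0.11  ]]
0.112 [[0.4763 0.1753 0.112 ]]
0.114 [[0.4796 0.1741 0.114 ]]
plate 0.4807335436344147 0.1920011192560196 0.1227424293756485 1774
brass depth pts [array([ 0.214, -0.268, -0.001]), array([1.705, 0.22 , 0.861])]
side brass 258 268 153 165 262.9032258064516 159.96774193548387 93
0.108 [[0.479 0.194 0.108]]
0.11 [[0.4788 0.1912 0.11  ]]
0.112 [[0.4786 0.1884 0.112 ]]
0.114 [[0.4784 0.1856 0.114 ]]
plate 0.4763687551021576 0.19767145812511444 0.12367255985736847 1733
brass depth pts [array([0.46 , 0.17 , 0.086]), array([0.497, 0.214, 0.128])]
```

View pics/crops.png

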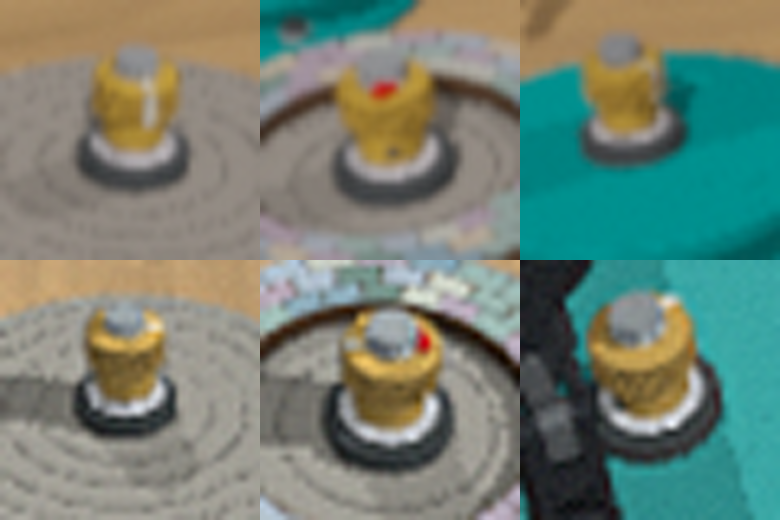

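The crops show a red dab on the framed table's nut at scene (183,203). The bare grey plate's nut at scene (309,181) and side (263,160) has a white stripe and no lacquer, so that is the loose one, at about (0.478, 0.194). I'll start by unwinding joint 6.

Call:
{"api": "send_rows", "payload": {"increments": [[[0, 0, 0, 0, 0, -1], [0, 0, 0, 0, 0, -1], [0, 0, 0, 0, 0, -1], [0, 0, 0, 0, 0, -1], [0, 0, 0, 0, 0, -1], [0, 0, 0, 0, 0, -1], [0, 0, 0, 0, 0, -1], [0, 0, 0, 0, 0, -1]]], "grip": 0}}

```text
clock: 1.25
eef_pos: [0.1969, -0.4595, 0.2392]
tool_rot: [0.619, 0.785, 0.0, -0.0]
ft_force: [-0.3, 0.6, 0.2]
grip_width: 0.0853
```

```bash
cat >> h.py <<'E'
from scipy.spatial.transform import Rotation as R
def st(tgt=None):
    o=get_obs(); r=R.from_quat(o["tool_rot"]); M=r.as_matrix()
    print("t",round(o["clock"],2),"p",o["eef_pos"].round(4),"j",o["joint_pos"].round(3),"w",round(o["grip_width"],4),"F",o["ft_force"].round(2),"T",o["ft_torque"].round(3),"yaw",round(float(np.arctan2(M[1,0],M[0,0])),3),"tilt tz",M[:,2].round(4))
    if tgt is not None: print("delta tool mm",(M.T@(np.array(tgt)-o["eef_pos"])*1e3).round(1),"units",(M.T@(np.array(tgt)-o["eef_pos"])/.05).round(2))
    return o,M
E
python3 -c "
from h import *
st([.478,.194,.24])"
```

```text
t 1.25 p [ 0.1969 -0.4595  0.2392] j [-1.166  0.241  0.005  1.335  0.     0.169] w 0.0853 F [-0.26  0.62  0.22] T [0.072 0.019 0.036] yaw 1.807 tilt tz [-1.e-04  4.e-04 -1.e+00]
delta tool mm [569.6 426.1  -0.6] units [ 1.139e+01  8.520e+00 -1.000e-02]
```

Call:
{"api": "send_rows", "payload": {"increments": [[[0.71, 0.53, 0, 0, 0, 0], [0.71, 0.53, 0, 0, 0, 0], [0.71, 0.53, 0, 0, 0, 0], [0.71, 0.53, 0, 0, 0, 0], [0.71, 0.53, 0, 0, 0, 0], [0.71, 0.53, 0, 0, 0, 0], [0.71, 0.53, 0, 0, 0, 0], [0.71, 0.53, 0, 0, 0, 0]]]}}

```text
clock: 2.25
eef_pos: [0.3389, -0.1334, 0.2394]
tool_rot: [0.621, 0.784, 0.0, 0.0]
ft_force: [0.1, 0.1, 1.0]
grip_width: 0.0851
```

Call:
{"api": "send_rows", "payload": {"increments": [[[0.71, 0.53, 0, 0, 0, 0], [0.71, 0.53, 0, 0, 0, 0], [0.71, 0.53, 0, 0, 0, 0], [0.71, 0.53, 0, 0, 0, 0], [0.71, 0.53, 0, 0, 0, 0], [0.71, 0.53, 0, 0, 0, 0], [0.71, 0.53, 0, 0, 0, 0], [0.71, 0.53, 0, 0, 0, 0]]]}}

```text
clock: 3.25
eef_pos: [0.4805, 0.1916, 0.2392]
tool_rot: [0.621, 0.784, -0.0, 0.0]
ft_force: [0.7, -0.8, 0.6]
grip_width: 0.0852
```

Call:
{"api": "send_rows", "payload": {"increments": [[[0, 0, 0, 0, 0, -1], [0, 0, 0, 0, 0, -1], [0, 0, 0, 0, 0, -1], [0, 0, 0, 0, 0, -1], [0, 0, 0, 0, 0, -1], [0, 0, 0, 0, 0, -1], [0, 0, 0, 0, 0, -1], [0, 0, 0, 0, 0, -1]]]}}

```text
clock: 4.25
eef_pos: [0.48, 0.1901, 0.2391]
tool_rot: [-0.031, 1.0, -0.0, -0.0]
ft_force: [-0.1, 0.5, 0.5]
grip_width: 0.0856
```

```bash
python3 - <<'E'
from h import *
o,M=st([.478,.194,.24])
c=camera("wrist"); im=c["color"][:,:,::-1]
T=np.eye(4);T[:3,:3]=M;T[:3,3]=o["eef_pos"]
np.savez("w1.npz",color=im,z=c["z_map"],K=c["intrinsics"],d=c["dist"],pose=T@c["mount"])
cv2.imwrite("pics/w1.png",im)
E
```

```text
t 4.25 p [0.48   0.1901 0.2391] j [0.377 0.273 0.048 1.346 0.    0.316] w 0.0856 F [-0.08  0.46  0.54] T [-0.049  0.032  0.07 ] yaw -3.08 tilt tz [-4.e-04 -2.e-04 -1.e+00]
delta tool mm [ 1.7  4.  -0.9] units [ 0.03  0.08 -0.02]
```

View pics/w1.png

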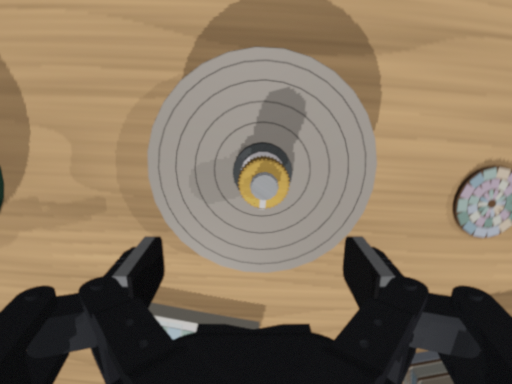

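The wrist view shows the bare grey plate centred near (263,160), the nut head at (264,183), its white stripe at (262,204), and no red. Now I'll fit the axis.

```bash
python3 - <<'E'
from h import *
d=np.load("w1.npz");im=d["color"];c=dict(intrinsics=d["K"],dist=d["d"],pose=d["pose"])
hsv=cv2.cvtColor(im,cv2.COLOR_BGR2HSV)
m=cv2.inRange(hsv,(15,140,90),(32,255,255)); m[:130]=0;m[230:]=0;m[:,:220]=0;m[:,310:]=0
m=cv2.morphologyEx(m,cv2.MORPH_OPEN,np.ones((2,2)))
v,u=np.nonzero(m);print(u.min(),u.max(),v.min(),v.max())
cn=max(cv2.findContours(m,0,cv2.CHAIN_APPROX_NONE)[0],key=cv2.contourArea)
# lower/side arc belongs to the top rim: rows >= 183
q=cast(c,cn[:,0].astype(float),.1235)[:,:2]; img=cn[:,0]
print(img.min(0),img.max(0))
def fit(p):
    A=np.c_[2*p,np.ones(len(p))];s=np.linalg.lstsq(A,(p**2).sum(1),rcond=None)[0];return s[:2],np.sqrt(s[2]+s[:2]@s[:2])
print("head",fit(q),fit(q[img[:,1]>=180]))
# stud top: grey blob centre
g=cv2.inRange(hsv,(0,0,110),(179,60,200));g[:170]=0;g[200:]=0;g[:,:245]=0;g[:,285:]=0
gc=max(cv2.findContours(g,0,cv2.CHAIN_APPROX_NONE)[0],key=cv2.contourArea)
print("stud",len(gc),fit(cast(c,gc[:,0].astype(float),.132)[:,:2]))
gp=cv2.inRange(hsv,(0,0,60),(179,55,255));
gp[275:]=0
pc=max(cv2.findContours(gp,0,cv2.CHAIN_APPROX_NONE)[0],key=cv2.contourArea)
hull=cv2.convexHull(pc)[:,0].astype(float)
print("plate",cv2.boundingRect(pc),fit(cast(c,hull,.066)[:,:2]))
Z=d["z"];print("depth",Z[183,264],Z[200,264],Z[120,230])
E
```

```text
240 289 159 204
[240 159] [289 204]
head (array([0.4756969 , 0.19928274]), np.float64(0.018064513823170848)) (array([0.47798981, 0.19940567]), np.float64(0.017311278058839624))
stud 81 (array([0.47634762, 0.19844585]), np.float64(0.011161110927035924))
plate (148, 47, 229, 226) (array([0.47715964, 0.19842041]), np.float64(0.11864107536365046))
depth 0.2495526 0.26248705 0.30002084
```

Call:
{"api": "send_rows", "payload": {"increments": [[[0, 0, 0, 0, 0, -1], [0, 0, 0, 0, 0, -1], [0, 0, 0, 0, 0, -1], [0, 0, 0, 0, 0, -1], [0, 0, 0, 0, 0, -1], [0, 0, 0, 0, 0, -1], [0, 0, 0, 0, 0, -1], [0, 0, 0, 0, 0, -1]]]}}

```text
clock: 5.3
eef_pos: [0.48, 0.1901, 0.2391]
tool_rot: [-0.665, 0.747, 0.0, -0.0]
ft_force: [-0.1, 0.8, 1.1]
grip_width: 0.0851
```

Call:
{"api": "send_rows", "payload": {"increments": [[[0, 0, 0, 0, 0, -1], [0, 0, 0, 0, 0, -1], [0, 0, 0, 0, 0, -1], [0, 0, 0, 0, 0, -1], [0, 0, 0, 0, 0, -1], [0, 0, 0, 0, 0, -1], [0, 0, 0, 0, 0, -1], [0, 0, 0, 0, 0, -1]]]}}

```text
clock: 6.3
eef_pos: [0.48, 0.1902, 0.2392]
tool_rot: [0.989, -0.145, -0.0, 0.0]
ft_force: [-1.1, -0.2, 0.4]
grip_width: 0.0853
```

Call:
{"api": "send_rows", "payload": {"increments": [[[0, 0, 0, 0, 0, -1], [0, 0, 0, 0, 0, -1], [0, 0, 0, 0, 0, -0.5], [0, 0, 0, 0, 0, 0]]]}}

```text
clock: 6.8
eef_pos: [0.48, 0.1902, 0.2392]
tool_rot: [0.998, 0.07, -0.0, 0.0]
ft_force: [0.1, 0.5, -0.3]
grip_width: 0.0854
```

```bash
python3 -c "
from h import *
st([.477,.1985,.101])"
```

```text
t 6.8 p [0.48   0.1902 0.2392] j [ 0.377  0.273  0.048  1.346  0.    -2.905] w 0.0854 F [ 0.06  0.48 -0.32] T [-0.057  0.026 -0.011] yaw 0.14 tilt tz [-2.e-04 -1.e-04 -1.e+00]
delta tool mm [ -1.8  -8.7 138.2] units [-0.04 -0.17  2.76]
```

Joint 6 is at -2.905, which leaves about 6 rad of clockwise travel. I'll line up, descend and close.

Call:
{"api": "send_rows", "payload": {"increments": [[[-0.04, -0.17, 0, 0, 0, 0], [0, 0, 0.5, 0, 0, 0], [0, 0, 0.5, 0, 0, 0], [0, 0, 0.5, 0, 0, 0], [0, 0, 0.5, 0, 0, 0], [0, 0, 0.4, 0, 0, 0], [0, 0, 0.36, 0, 0, 0], [0, 0, 0, 0, 0, 0]]]}}

```text
clock: 7.8
eef_pos: [0.4755, 0.1983, 0.0999]
tool_rot: [0.997, 0.071, -0.002, 0.001]
ft_force: [-0.4, 0.4, 0.3]
grip_width: 0.0857
```

```bash
python3 - <<'E'
from h import *
st([.477,.1985,.101])
a=camera("wrist")["color"]; b=camera("side")["color"][120:216,200:328]
cv2.imwrite("pics/w2.png",np.hstack([cv2.resize(a,(400,300)),cv2.resize(b,(400,300))])[:,:,::-1])
E
```

```text
t 7.8 p [0.4755 0.1983 0.0999] j [ 0.395  0.377 -0.187  1.01   0.    -2.889] w 0.0857 F [-0.45  0.45  0.28] T [-0.02   0.009  0.033] yaw 0.142 tilt tz [-0.0034 -0.0012 -1.    ]
delta tool mm [ 1.5 -0.  -1.1] units [ 0.03 -0.   -0.02]
```

View pics/w2.png

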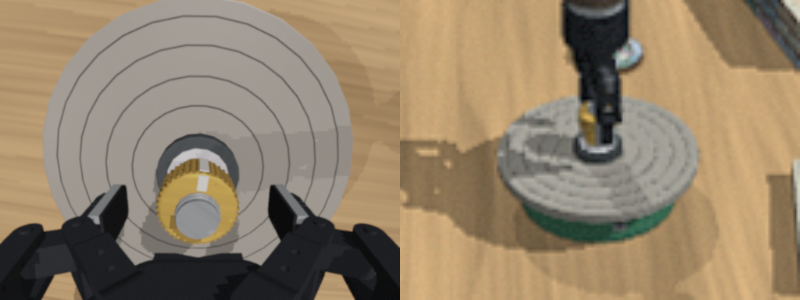

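The wrist view shows the nut between the pads: nut centre at (198,210), with the pads at about (108,205) and (288,205). I'll close on it.

Call:
{"api": "send_rows", "payload": {"increments": [[[0.02, 0, -0.02, 0, 0, 0], [0, 0, 0, 0, 0, 0], [0, 0, 0, 0, 0, 0], [0, 0, 0, 0, 0, 0], [0, 0, 0, 0, 0, 0], [0, 0, 0, 0, 0, 0]]], "grip": 1}}

```text
clock: 8.65
eef_pos: [0.4784, 0.199, 0.1034]
tool_rot: [0.997, 0.071, 0.001, -0.001]
ft_force: [-1.1, -0.0, 5.7]
grip_width: 0.0425
```

```bash
python3 - <<'E'
from h import *
st([.477,.1985,.101])
a=camera("wrist")["color"]; b=camera("scene")["color"][145:241,245:373]
cv2.imwrite("pics/w3.png",np.hstack([cv2.resize(a,(400,300)),cv2.resize(b,(400,300))])[:,:,::-1])
E
```

```text
t 8.65 p [0.4784 0.199  0.1034] j [ 3.940e-01  3.750e-01 -1.800e-01  1.014e+00  1.000e-03 -2.891e+00] w 0.0425 F [-1.1  -0.01  5.7 ] T [ 0.145  0.283 -0.055] yaw 0.143 tilt tz [ 0.0017  0.0014 -1.    ]
delta tool mm [-1.5  0.3  2.4] units [-0.03  0.01  0.05]
```

View pics/w3.png

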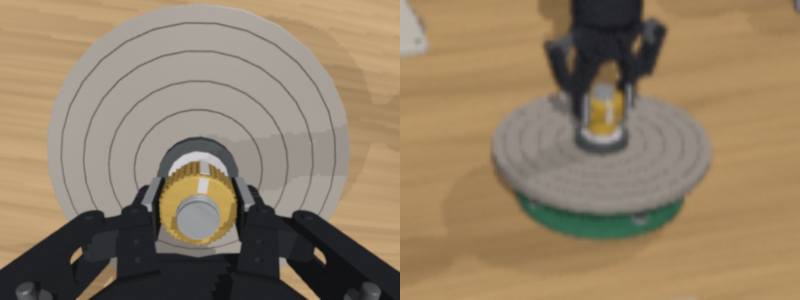

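Gripped at 42.5 mm. Next I'll screw clockwise (+az), going down with the thread at 0.083 mm per 10°.

Call:
{"api": "send_rows", "payload": {"increments": [[[0, 0, 0.0017, 0, 0, 0.5], [0, 0, 0.0017, 0, 0, 1], [0, 0, 0.0017, 0, 0, 1], [0, 0, 0.0017, 0, 0, 1]]]}}

```text
clock: 9.25
eef_pos: [0.4784, 0.1986, 0.1031]
tool_rot: [0.972, -0.234, 0.001, -0.0]
ft_force: [-1.9, -1.1, 6.7]
grip_width: 0.0425
```

```bash
python3 - <<'E'
from h import *
st([.477,.1985,.101])
a=camera("wrist")["color"]; b=camera("scene")["color"][145:241,245:373]
cv2.imwrite("pics/w4.png",np.hstack([cv2.resize(a,(400,300)),cv2.resize(b,(400,300))])[:,:,::-1])
E
```

```text
t 9.25 p [0.4784 0.1986 0.1031] j [ 0.394  0.375 -0.181  1.013 -0.    -2.275] w 0.0425 F [-1.93 -1.09  6.75] T [-0.097  0.32   0.146] yaw -0.473 tilt tz [ 1.6e-03  6.0e-04 -1.0e+00]
delta tool mm [-1.1  0.8  2.1] units [-0.02  0.02  0.04]
```

View pics/w4.png

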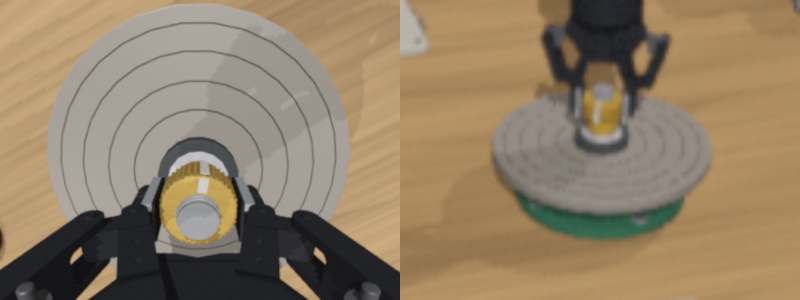

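In the wrist frame the stripe stays at (203,180), so the nut turns with the fingers without slip, at a torque of about 0.15 N m. I'll continue.

Call:
{"api": "send_rows", "payload": {"increments": [[[0, 0, 0.0017, 0, 0, 1], [0, 0, 0.0017, 0, 0, 1], [0, 0, 0.0017, 0, 0, 1], [0, 0, 0.0017, 0, 0, 1], [0, 0, 0.0017, 0, 0, 1], [0, 0, 0.0017, 0, 0, 1], [0, 0, 0.0017, 0, 0, 1], [0, 0, 0.0017, 0, 0, 1]]]}}

```text
clock: 10.35
eef_pos: [0.4777, 0.1984, 0.1024]
tool_rot: [-0.594, 0.804, -0.0, 0.0]
ft_force: [-3.6, -2.0, 7.5]
grip_width: 0.0427
```

Call:
{"api": "send_rows", "payload": {"increments": [[[0, 0, 0.0017, 0, 0, 1], [0, 0, 0.0017, 0, 0, 1], [0, 0, 0.0017, 0, 0, 1], [0, 0, 0.0017, 0, 0, 1], [0, 0, 0.0017, 0, 0, 1], [0, 0, 0.0017, 0, 0, 1], [0, 0, 0.0017, 0, 0, 0.6]]]}}

```text
clock: 11.22
eef_pos: [0.4773, 0.1988, 0.1019]
tool_rot: [-0.061, 0.998, 0.0, -0.0]
ft_force: [-3.8, -0.1, 8.5]
grip_width: 0.0426
```

```bash
python3 - <<'E'
from h import *
st([.477,.1985,.101])
a=camera("wrist")["color"]; b=camera("scene")["color"][145:241,245:373]
cv2.imwrite("pics/w5.png",np.hstack([cv2.resize(a,(400,300)),cv2.resize(b,(400,300))])[:,:,::-1])
E
```

```text
t 11.22 p [0.4773 0.1988 0.1019] j [ 3.940e-01  3.760e-01 -1.830e-01  1.012e+00  1.000e-03  2.720e-01] w 0.0426 F [-3.76 -0.06  8.49] T [-0.097  0.911  0.155] yaw -3.019 tilt tz [-3.e-04  9.e-04 -1.e+00]
delta tool mm [ 0.3 -0.2  0.9] units [ 0.01 -0.    0.02]
```

View pics/w5.png

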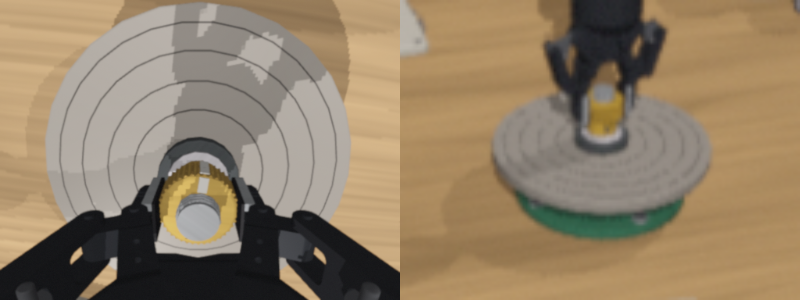

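Turned 3.16 rad so far with no slip and running torque of about 0.15 N m. From here I'll go in smaller steps and watch Tz.

Call:
{"api": "send_rows", "payload": {"increments": [[[0, 0, 0, 0, 0, 0.6], [0, 0, 0, 0, 0, 0.6], [0, 0, 0, 0, 0, 0.6], [0, 0, 0, 0, 0, 0.6], [0, 0, 0, 0, 0, 0.6], [0, 0, 0, 0, 0, 0.6]]]}}

```text
clock: 12.08
eef_pos: [0.4774, 0.1991, 0.1016]
tool_rot: [0.25, 0.968, 0.001, -0.0]
ft_force: [-3.2, 1.5, 7.3]
grip_width: 0.0427
```

```bash
python3 -c "
from h import *
st()"
```

```text
t 12.07 p [0.4774 0.1991 0.1016] j [ 0.394  0.376 -0.183  1.011  0.002  0.9  ] w 0.0427 F [-3.2   1.52  7.29] T [0.211 0.723 0.216] yaw 2.636 tilt tz [-4.0e-04  1.5e-03 -1.0e+00]
```

Call:
{"api": "send_rows", "payload": {"increments": [[[0, 0, 0, 0, 0, 0.6], [0, 0, 0, 0, 0, 0.6], [0, 0, 0, 0, 0, 0.6], [0, 0, 0, 0, 0, 0.6], [0, 0, 0, 0, 0, 0.6]]]}}

```text
clock: 12.7
eef_pos: [0.4775, 0.1993, 0.1014]
tool_rot: [0.492, 0.871, 0.001, -0.001]
ft_force: [-2.6, 2.0, 4.5]
grip_width: 0.0425
```

```bash
python3 - <<'E'
from h import *
st()
a=camera("wrist")["color"];cv2.imwrite("pics/w6.png",cv2.resize(a,(400,300))[:,:,::-1])
E
```

```text
t 12.7 p [0.4775 0.1993 0.1014] j [ 0.394  0.377 -0.183  1.01   0.002  1.423] w 0.0425 F [-2.65  1.96  4.51] T [0.38  0.533 0.149] yaw 2.113 tilt tz [-3.e-04  2.e-03 -1.e+00]
```

View pics/w6.png

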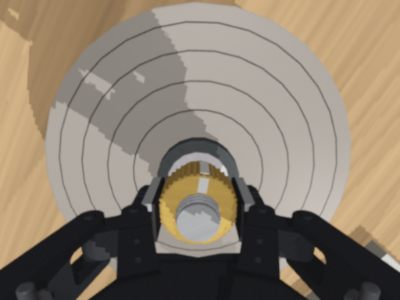

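4.31 rad turned. The stripe is still at (203,180) and torque is at running level.

Call:
{"api": "send_rows", "payload": {"increments": [[[0, 0, 0.001, 0, 0, 0.5], [0, 0, 0.001, 0, 0, 0.5], [0, 0, 0.001, 0, 0, 0.5], [0, 0, 0.001, 0, 0, 0.5]]]}}

```text
clock: 13.25
eef_pos: [0.4777, 0.1994, 0.1012]
tool_rot: [0.635, 0.773, 0.001, -0.001]
ft_force: [-2.0, 3.0, 5.9]
grip_width: 0.0424
```

```bash
python3 -c "
from h import *
st()"
```

```text
t 13.25 p [0.4777 0.1994 0.1012] j [ 0.394  0.377 -0.184  1.009  0.002  1.77 ] w 0.0424 F [-2.04  3.02  5.92] T [0.51  0.609 0.143] yaw 1.766 tilt tz [ 1.0e-04  2.2e-03 -1.0e+00]
```

Call:
{"api": "send_rows", "payload": {"increments": [[[0, 0, 0.001, 0, 0, 0.5], [0, 0, 0.001, 0, 0, 0.5], [0, 0, 0.001, 0, 0, 0.5], [0, 0, 0.001, 0, 0, 0.5]]]}}

```text
clock: 13.75
eef_pos: [0.4779, 0.1995, 0.101]
tool_rot: [0.759, 0.651, 0.001, -0.001]
ft_force: [-3.1, 2.5, 4.5]
grip_width: 0.0428
```

```bash
python3 -c "
from h import *
st()"
```

```text
t 13.75 p [0.4779 0.1995 0.101 ] j [ 3.940e-01  3.770e-01 -1.840e-01  1.009e+00  2.000e-03  2.119e+00] w 0.0428 F [-3.14  2.53  4.54] T [0.565 0.49  0.105] yaw 1.417 tilt tz [ 5.0e-04  2.2e-03 -1.0e+00]
```

Turned 5.0 rad and no stop yet.

Call:
{"api": "send_rows", "payload": {"increments": [[[0, 0, 0.001, 0, 0, 0.5], [0, 0, 0.001, 0, 0, 0.5], [0, 0, 0.001, 0, 0, 0.5], [0, 0, 0.001, 0, 0, 0.5]]]}}

```text
clock: 14.25
eef_pos: [0.4772, 0.1978, 0.1009]
tool_rot: [0.86, 0.51, -0.001, 0.001]
ft_force: [-4.5, -3.1, 11.5]
grip_width: 0.043
```

```bash
python3 -c "
from h import *
st()"
```

```text
t 14.25 p [0.4772 0.1978 0.1009] j [ 3.940e-01  3.770e-01 -1.850e-01  1.011e+00 -2.000e-03  2.465e+00] w 0.043 F [-4.47 -3.14 11.5 ] T [-0.562  1.053  1.279] yaw 1.07 tilt tz [-6.e-04 -2.e-03 -1.e+00]
```

Call:
{"api": "send_rows", "payload": {"increments": [[[0, 0, 0.001, 0, 0, 0.5], [0, 0, 0.001, 0, 0, 0.5], [0, 0, 0.001, 0, 0, 0.5], [0, 0, 0, 0, 0, 0]]]}}

```text
clock: 14.75
eef_pos: [0.4773, 0.1983, 0.1006]
tool_rot: [0.919, 0.393, -0.0, 0.0]
ft_force: [-3.4, -0.4, 7.1]
grip_width: 0.0423
```

```bash
python3 - <<'E'
from h import *
st()
a=camera("wrist")["color"];cv2.imwrite("pics/w7.png",cv2.resize(a,(400,300))[:,:,::-1])
E
```

```text
t 14.75 p [0.4773 0.1983 0.1006] j [ 0.394  0.377 -0.185  1.009 -0.     2.727] w 0.0423 F [-3.38 -0.42  7.08] T [-0.176  0.675  0.39 ] yaw 0.809 tilt tz [-5.e-04 -5.e-04 -1.e+00]
```

View pics/w7.png

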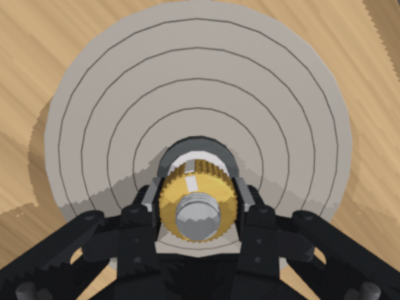

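Torque jumped to 1.28 N m at yaw 1.07. The fingers then slipped on the head, with the stripe moving from (203,180) to (190,180), so the nut hit its stop after about 5.1 rad. I'll press once more to confirm.

Call:
{"api": "send_rows", "payload": {"increments": [[[0, 0, 0, 0, 0, 0.4], [0, 0, 0, 0, 0, 0.4], [0, 0, 0, 0, 0, 0], [0, 0, 0, 0, 0, 0]]]}}

```text
clock: 15.3
eef_pos: [0.4777, 0.1988, 0.1005]
tool_rot: [0.944, 0.33, 0.0, -0.0]
ft_force: [-3.2, 0.4, 5.3]
grip_width: 0.0424
```

```bash
cat > look.py <<'E'
from h import *
import sys
o,M=st()
c=camera("wrist");im=c["color"][:,:,::-1].copy()
T=np.eye(4);T[:3,:3]=M;T[:3,3]=o["eef_pos"];c["pose"]=T@c["mount"]
hsv=cv2.cvtColor(im,cv2.COLOR_BGR2HSV)
w=cv2.inRange(hsv,(0,0,150),(179,60,255)); k=np.zeros_like(w);k[205:242,215:295]=255;w&=k
n,l,s,ct=cv2.connectedComponentsWithStats(w)
for i in range(1,n):
    if s[i,4]>15:
        p=cast(c,[ct[i]],.121)[0]; v=p-np.array([.477,.1985,.121]); print("blob",ct[i].round(1),s[i,4],"r",np.hypot(*v[:2]).round(4),"world ang",np.arctan2(v[1],v[0]).round(3))
cr=im[180:320,190:320];cv2.imwrite(sys.argv[1],cv2.resize(cr,None,fx=4,fy=4))
E
python3 look.py pics/w8.png
```

```text
t 15.3 p [0.4777 0.1988 0.1005] j [ 0.394  0.377 -0.185  1.008  0.     2.864] w 0.0424 F [-3.24  0.43  5.32] T [0.101 0.468 1.172] yaw 0.672 tilt tz [ 2.e-04  3.e-04 -1.e+00]
blob [227.7 210.7] 183 r 0.0295 world ang 1.013
blob [279.1 211.3] 218 r 0.0295 world ang 0.308
blob [235.1 222.4] 36 r 0.0239 world ang 0.971
blob [238.9 234.7] 181 r 0.0183 world ang 0.981
```

View pics/w8.png

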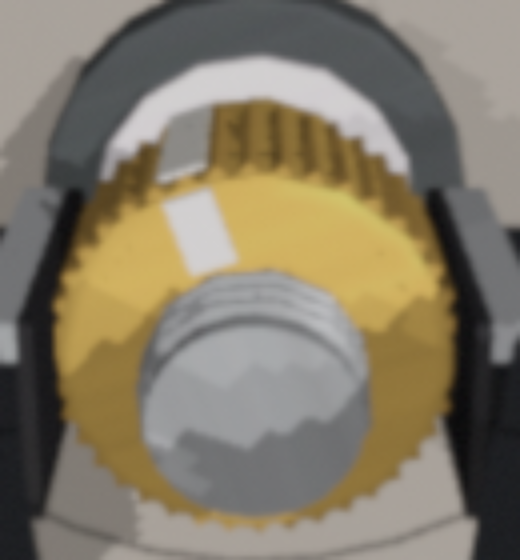

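Torque holds at 1.17 N m with the arm still, so the nut has bottomed. The top stripe, at crop (200,232), points to 0.98 rad in the world frame. Next I'll back off 90°, aiming for a stripe angle of about 2.55.

Call:
{"api": "send_rows", "payload": {"increments": [[[0, 0, -0.0017, 0, 0, -0.7], [0, 0, -0.0017, 0, 0, -0.7], [0, 0, -0.0017, 0, 0, -0.7], [0, 0, -0.0017, 0, 0, -0.7], [0, 0, -0.0017, 0, 0, -0.7], [0, 0, -0.0017, 0, 0, -0.7], [0, 0, -0.0017, 0, 0, -0.7]]]}}

```text
clock: 16.23
eef_pos: [0.4778, 0.1987, 0.101]
tool_rot: [0.722, 0.691, 0.0, -0.0]
ft_force: [-1.5, 1.0, 3.9]
grip_width: 0.0422
```

Call:
{"api": "send_rows", "payload": {"increments": [[[0, 0, -0.0017, 0, 0, -0.7], [0, 0, -0.0017, 0, 0, -0.7], [0, 0, -0.0017, 0, 0, -0.7], [0, 0, -0.0017, 0, 0, -0.7], [0, 0, -0.0017, 0, 0, -0.7], [0, 0, -0.0017, 0, 0, -0.6], [0, 0, 0, 0, 0, 0], [0, 0, 0, 0, 0, 0]]]}}

```text
clock: 17.23
eef_pos: [0.478, 0.1987, 0.1013]
tool_rot: [0.437, 0.899, 0.0, -0.0]
ft_force: [-0.8, 2.0, 3.6]
grip_width: 0.0423
```

```bash
python3 look.py pics/w9.png
```

```text
t 17.23 p [0.478  0.1987 0.1013] j [ 0.394  0.377 -0.183  1.01   0.     1.299] w 0.0423 F [-0.83  2.03  3.65] T [0.333 0.29  0.146] yaw 2.237 tilt tz [ 3.e-04  6.e-04 -1.e+00]
blob [226.1 211.3] 159 r 0.0284 world ang 2.608
blob [280.1 211.4] 190 r 0.0287 world ang 1.834
blob [235.5 222.4] 22 r 0.0227 world ang 2.532
blob [239.5 234.7] 181 r 0.0171 world ang 2.537
```

View pics/w9.png

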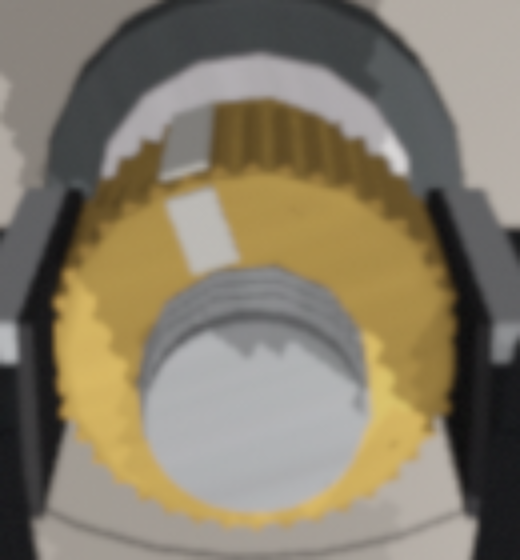

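The stripe turned 1.556 rad and the tool 1.565 rad, with no slip: the stripe is still at crop (202,232). One last check of the bystanders and that everything is at rest, then I'll hand in.

```bash
python3 - <<'E'
from h import *
c=camera("scene")["color"][:,:,::-1]; a=cv2.imread("pics/scene0.png")
print("diff px frame/hexkey, tray, coaster:",[(cv2.absdiff(a,c)[y:y2,x:x2].max(2)>60).sum() for x,y,x2,y2 in[(110,190,225,250),(262,238,352,280),(376,186,412,210)]])
o,_=st(); print(abs(o["joint_vel"]).max())
job_done()
E
```

```text
diff px frame/hexkey, tray, coaster: [np.int64(0), np.int64(0), np.int64(0)]
t 17.32 p [0.478  0.1987 0.1013] j [ 0.394  0.377 -0.183  1.01   0.     1.298] w 0.0424 F [-0.8   1.33  4.04] T [0.292 0.326 0.082] yaw 2.237 tilt tz [ 3.e-04  6.e-04 -1.e+00]
0.0016124720996599298
the job is handed in; nothing more can be done
```

The loose nut, on the bare grey plate with no lacquer, is screwed down to its washer, backed off a quarter turn and still gripped. I handed the job in at about 17 s of the 61 s allowed.

- **Screwing down:** I turned the nut clockwise about 5.1 rad until it stopped. Torque rose from about 0.15 to 1.28 N m. The fingers then slipped a little on the head, and a second press held 1.17 N m with the arm still, so I took it as bottomed.
- **Backing off:** I measured the quarter turn from the white stripe after that slip. The stripe shows 1.556 rad off the stop and the tool turned 1.565 rad, with no slip this time.
- **Final checks:** The fingers are closed on the nut at 42 mm and the joints are at rest. In the scene picture, the sealed turntable with its frame, the hex key, the tray and the coaster look the same as at the start. No check failed or disagreed. I had no direct reading of either nut's joint angle or of the finger contact force.

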